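# Draw a flat steel template off a plaster bat and lay it on a sloping rest

## Robot

A 7-joint arm with a two-finger parallel gripper is mounted at the origin on a cart in front of the work surface, level with it; the furniture and walls round the work are solid. World frame = base frame: x ahead of the robot, y to its left, z up, the work surface at z = 0. Lengths are in m, angles in rad, forces in N, time in s.
With the tool pointing down it reaches from about 0.35 to 0.9 m from the base axis. Payload 8.1 kg.
Tool frame: the origin (TCP) lies at the very end of the fingers, on their centre line; the grasp point (between the pads) lies 19 mm behind it; z points along the fingers, y is the line along which they close (so a half turn about z gives the same grasp; the last joint's range is limited). The gripper opens to 92 mm and grips with 3 to 60 N. Pads are 19 mm wide; open, the fingers measure 130 mm over their backs; the gripper's body (75 mm by 190 mm) begins 47 mm behind the grasp point.
Start: joints at [1.141, 0.434, 0.025, 1.573, -0.012, 1.134, -0.075], TCP at [0.201, -0.592, 0.227] pointing down, gripper open.
Joint ranges: [-2.62, 2.62], [-0.44, 2.09], [-1.27, 1.32], [0.08, 2.57], [-1.32, 4.46], [0.12, 2], [-2.74, 2.74]. Speed limits (rad/s): [2.22, 2.22, 3.01, 3.01, 3.14, 3.14, 3.14].

## Interface

Orientations are given as a 3x3 rotation matrix whose columns are the frame's x, y, z axes.
In Python, from rig import manip gives the robot as it stands.
- The arm moves only by the tool arm_command, never from a script. Its argument "targets" is a list of rows, each an object of numbers: "tx", "ty", "tz": the shift along the tool's x, y, z in cm; "ax", "ay", "az": the turn, a rotation vector about the tool's x, y, z in rad; "gripper": the closure, from 0 (fully open) to 1 (shut). In form: [{"tx": .., "ty": .., "tz": .., "ax": .., "ay": .., "az": .., "gripper": ..}, ...]. A call has exactly 8 rows; each row is the pose to reach, as a shift and turn from the pose commanded when the call began, along the tool's axes at that moment; what a row does not reach only later rows make up. A row lasts 1/8 s, in which the tool goes at most 62.5 mm and 10.7 degrees, less where a joint would pass 70% of its speed; a pose out of reach is approached as far as the arm can. A call with a gripper value outside its range is refused whole. The fingers move at their own pace and stop on an object; the grip force is fixed at half the most. Time passes only in rows, so rows that repeat a pose let the fingers close, or fill a call up. It gives the time, the measured TCP pose, the force, the opening and the grip force at its end, in the units of the state.
- manip.get_obs(): the state, without advancing time (a new reading comes with each control period).
- manip.snapshot(name): name is "scene" or "side" or "wrist"; returns a dict with "color" (400x640x3 uint8, blue, green, red), "depth" (400x640 float32, m along the optical axis (not along the pixel's ray), 0 where there is no reading), "vfov" (degrees; the focal length in pixels is half the picture's height over the tangent of half this angle, whatever the lens; pixels are square), "cx", "cy" (the principal point, pixels), "k1" (the pictures are not rectified: a ray, as slopes to the right and down, at radius r is drawn at 1 + k1 r^2 times it, then the intrinsics apply), "R" (3x3) and "t" (3): a world point X has camera coordinates R X + t. Camera axes: x right, y down, z forward; pixel columns grow to the right and rows downward; lengths in m; the calibration is good to about 2 mm. A picture is of the moment at which its call begins.
- manip.sign_off(): hands the job in; it is judged then, once.
Trained networks look in a picture, given as the dict that the camera call returned (one of the last four; its "shot" number tells which), for a name from the list of things; names that differ only in an ending like _2 or _b are one class to them, and where a whole thing is asked for, a point or a joint stands for the part that bears it (a point fixed in the world has none). Each returns a list of dicts, best first, with "score" (0 to 1); they miss things now and then, are a little off and sometimes report something else, mostly with a low value. They report only what shows in the picture. A call takes as long as a camera call.
- manip.recognise(target, picture): "xyz" ([x, y, z] in m, in the coordinates of the camera as it stood for that picture, good to about 4 mm: the middle of the surface that is visible of it).
The state is a dict: "clock": time; "qpos": joint angles; "qvel": joint speeds; "joint_efforts": joint torques, N m; "tool_pos": TCP position; "orientation": TCP orientation; "contact_force": force on the tool from outside, world axes, zero at the start; "ft_torque": the same for the moment, N m; "finger_gap": finger opening in m; "gripper_force": force on a finger pad.
Only numpy, scipy, OpenCV 4.12 (cv2) and the standard library are available. Lean on these libraries where they do the work, as an engineer would, in place of code of your own. Each camera call takes 0.05 s, during which the arm holds its last target. There are 200 camera calls.

## Task

The flat steel template lies between the two wooden guides on the plaster bat, where it cannot be gripped. Slide it lengthwise until it sticks out well over the bat's near edge, still lying flat, then take it by the part that sticks out, carry it to the narrow sloping wooden rest and lay it lengthwise up the slope, flat on the face, centred, its lower end down on the ledge; let go only once it lies there. Leave the round metal cutter and the small brown bottle where they stand.

Things in the scene. Friction and masses are not known exactly. Their poses are not given: they have to be found in the camera images.
- plate: loose dark flat steel template 150 (x) x 60 (y) x 4 mm (z), corners rounded 8 mm, 16 mm hole 58 mm toward +x; 0.2-0.33 kg. Origin: centre of underside. Starts flat between the guides, x away from the robot, near end 15 to 50 mm inside the bat's near edge. It slides easily (friction 0.25): closed fingertips pressed on it with 5 to 15 N drag it; press over the bat, behind its middle, or it tips.
- bat: fixed pale smooth plaster slab 210 (x) x 130 (y) x 40 mm high. Origin: centre of underside; x runs from the near edge (robot's side, x = -105 mm) to the far edge, z up. On its top two fixed wooden guides along x, 16 mm wide, 12 mm high, from x = -89 to +101 mm, inner faces at y = -38 and +38 mm: 8 mm free beside the template, too little for a finger.
- rest: fixed wooden stand: foot 150 (x) x 90 (y) x 12 mm; above it, on two posts 32 mm wide, a face board sloping up at 25 degrees away from the robot. Origin: centre of the foot's underside on the table, z up, x level toward the high end. The template is 10 mm wider than face and ledge on each side, so fingers on its long edges pass down beside them.
- rest_face: the rest's sloping face, 130 long (x) x 40 wide (y) x 10 mm thick. Origin: middle of the corner of face and ledge, 80 mm above the table, 60 mm toward -x from the stand's origin. x runs up the slope, z out of the face. The ledge at x = 0 stands 10 mm out of the face, 7 mm thick, 40 mm wide. In place, the template's origin is at x = 75, y = 0, z = 0 mm here.
- round_cutter: loose bystander: round grey metal cutter ring, 66 mm across, 35 mm high; origin centre of the underside. Leave it alone.
- oxide_bottle: loose bystander: small brown bottle with black cap, 38 mm across, 76 mm high, behind the bat; origin centre of the underside. Leave it alone.

How it is judged:
On the way, in this order (a step that is already met when the one before it is completed fails the run):
1. the template sticks out at least 35 mm over the bat's near edge, lying flat on the bat (x of plate in the frame of bat below -0.065 m and z of plate in the frame of bat between 0.036 and 0.045 m and angle between plate's own z axis and vertical below 0.08 rad), for 0.1 s.
2. the template, still held, is laid on the sloping face (within 9 degrees of it and 12 mm of its final height) (contact force between the fingers and plate above 0.5 N and angle between the z axis of plate and the z axis of rest_face, either way round below 0.16 rad and z of plate in the frame of rest_face between -0.005 and 0.012 m and x of plate in the frame of rest_face between 0.065 and 0.1 m and y of plate in the frame of rest_face between -0.02 and 0.02 m), for 0.1 s.
At the end, for the whole second after the job is handed in: The template lies still on the rest's sloping face: flat on it (within 4 degrees), lengthwise up the slope (within 8 degrees, either end up, either face up), centred within 12 mm across, its lower end within 9 mm of the ledge, and released (angle between the z axis of plate and the z axis of rest_face, either way round below 0.07 rad and angle between the x axis of plate and the x axis of rest_face, either way round below 0.14 rad and z of plate in the frame of rest_face between -0.004 and 0.008 m and x of plate in the frame of rest_face between 0.066 and 0.084 m and y of plate in the frame of rest_face between -0.012 and 0.012 m and linear speed of plate below 0.01 m/s); the robot touches nothing.
It fails at once if the round cutter is shifted by more than 30 mm (distance of round_cutter from where it was at the start of the episode above 0.03 m).
It fails at once if the oxide bottle is shifted by more than 30 mm (distance of oxide_bottle from where it was at the start of the episode above 0.03 m).
It also fails if it takes over 58 s, if anything falls off the work surface, if the arm or the gripper's body presses on something with over 40 N, if the wrist force passes 120 N, or if a joint passes its speed limit or range.

## Working session

There is one attempt and no reset: what is moved stays moved. The work goes in short steps, Python scripts to look and compute and a tool call to move; the robot and the scene stay as the last step left them, time stands still between calls to the robot, and variables do not carry over. Pictures are saved under pics/ and viewed, at most 10 in all, crops included, and the job is handed in when it is done.

Besides the shell and the picture viewer there is one more tool, called after "Request:" as name(argument=value, ...), one argument or row to a line, values as JSON. arm_command: Moves the arm, as the interface text tells. Its arguments: {"type":"object","properties":{"targets":{"type":"array","items":{"type":"object","properties":{"tx":{"type":"number"},"ty":{"type":"number"},"tz":{"type":"number"},"ax":{"type":"number"},"ay":{"type":"number"},"az":{"type":"number"},"gripper":{"type":"number"}}}}},"required":["targets"]}

```bash
mkdir -p pics; cat > h.py <<'E'
import numpy as np, cv2
from rig import manip
def cloud(s):
    h,w=s['depth'].shape; f=h/2/np.tan(np.radians(s['vfov'])/2)
    u,v=np.meshgrid(np.arange(w),np.arange(h))
    K=np.array([[f,0,s['cx']],[0,f,s['cy']],[0,0,1.]])
    p=cv2.undistortPoints(np.stack([u,v],-1).reshape(-1,1,2).astype(float),K,np.array([s['k1'],0,0,0.])).reshape(h,w,2)
    d=s['depth']; P=np.dstack([p*d[...,None],d])
    return (P-np.array(s['t']))@np.array(s['R'])
def world(s,x): return np.array(s['R']).T@(np.array(x)-np.array(s['t']))
E
python3 - <<'E'
from h import *
np.set_printoptions(precision=4,suppress=True)
for n in ['scene','side']:
    s=manip.snapshot(n); cv2.imwrite(f'pics/{n}0.png',s['color']); np.save(f'pics/{n}0.npy',cloud(s))
    for t in ['plate','bat','rest','rest_face','round_cutter','oxide_bottle']:
        for r in manip.recognise(t,s)[:2]: print(n,t,r['score'],world(s,r['xyz']))
o=manip.get_obs(); print(o['clock'],o['tool_pos'],o['orientation'],o['contact_force'])
E
```

```text
scene plate 0.78 [0.6303 0.1229 0.0484]
scene bat 0.88 [0.6212 0.1327 0.0378]
scene rest_face 0.89 [ 0.5065 -0.4166  0.1042]
scene round_cutter 0.96 [ 0.4265 -0.2186  0.0161]
scene oxide_bottle 0.54 [ 0.7777 -0.0397  0.0465]
side bat 0.66 [0.6834 0.0789 0.0402]
side rest 0.81 [ 0.53   -0.4264  0.0061]
side round_cutter 0.56 [ 0.4121 -0.2154  0.0204]
side oxide_bottle 0.63 [ 0.7975 -0.0567  0.0516]
0.7 [ 0.2006 -0.5919  0.2267] [[ 0.9471  0.3209  0.    ]
 [ 0.3209 -0.9471 -0.    ]
 [-0.      0.     -1.    ]] [-0.0191 -0.3387 -0.7704]
```

View pics/scene0.png

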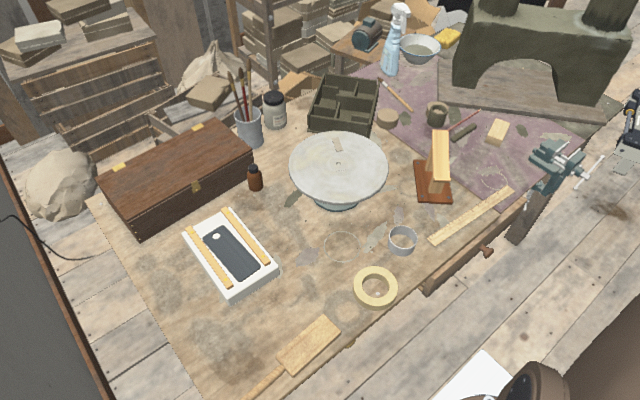

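View pics/side0.png

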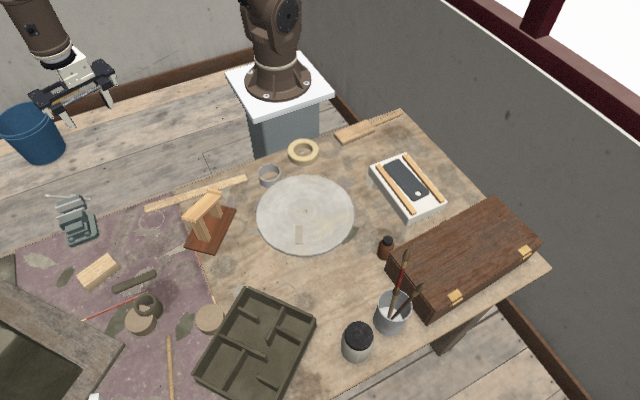

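The scene view shows the bat at about (230,253), with the dark template on it and its hole at the far end, (216,237). The rest is at (437,165), the cutter at (402,239), the bottle at (255,178), and a turntable stands in between at (338,165). Next I fit the poses from the depth data.

```bash
python3 - <<'E'
from h import *
np.set_printoptions(precision=4,suppress=True)
for n in ['scene','side']:
    P=np.load(f'pics/{n}0.npy'); c=cv2.imread(f'pics/{n}0.png').astype(int); g=c.max(2)
    near=(abs(P[...,0]-.65)<.16)&(abs(P[...,1]-.11)<.14)
    top=near&(P[...,2]>.03)&(P[...,2]<.06)
    pl=(top&(g<110)).astype(np.uint8)
    k,l,st,_=cv2.connectedComponentsWithStats(pl); i=1+st[1:,4].argmax()
    q=P[l==i]; r=cv2.minAreaRect(q[:,:2].astype(np.float32)*1000); print(n,'plate',r,'z',np.median(q[:,2]),len(q))
    ba=(top).astype(np.uint8)
    k,l,st,_=cv2.connectedComponentsWithStats(ba); i=1+st[1:,4].argmax()
    q=P[l==i]; r=cv2.minAreaRect(q[:,:2].astype(np.float32)*1000); print(n,'bat',r,len(q), cv2.boxPoints(r))
    m=(abs(P[...,0]-.51)<.12)&(abs(P[...,1]+.42)<.12)&(P[...,2]>.075)
    q=P[m]
    # fit plane by ransac w/ slope
    rng=np.random.default_rng(0); best=None
    for _ in range(400):
        a=q[rng.choice(len(q),3,False)]; nn=np.cross(a[1]-a[0],a[2]-a[0]); L=np.linalg.norm(nn)
        if L<1e-7: continue
        nn/=L; nn*=np.sign(nn[2]); 
        if nn[2]<.8: continue
        inl=abs((q-a[0])@nn)<.003
        if best is None or inl.sum()>best.sum(): best=inl
    w=q[best]; cc=w.mean(0); nn=np.linalg.svd(w-cc)[2][2]; nn*=np.sign(nn[2])
    print('face n',nn,'tilt',np.degrees(np.arccos(nn[2])),'yaw',np.degrees(np.arctan2(-nn[1],-nn[0])),len(w),'z',w[:,2].min(),w[:,2].max())
    r=cv2.minAreaRect(w[:,:2].astype(np.float32)*1000); print('face',r,cc); print(cv2.boxPoints(r))
    f=(abs(P[...,0]-.51)<.15)&(abs(P[...,1]+.42)<.15)&(P[...,2]>.006)&(P[...,2]<.018)
    r=cv2.minAreaRect(P[f][:,:2].astype(np.float32)*1000); print('foot',r,f.sum())
    m=(abs(P[...,0]-.6)<.25)&(abs(P[...,1]+.2)<.2)&(g>170)&(P[...,2]>.03); print('wheel z',np.percentile(P[m][:,2],[5,50,95]),P[m].mean(0), P[m].min(0),P[m].max(0))
E
```

```text
scene plate ((631.471923828125, 120.28250122070312), (147.80442810058594, 56.98373031616211), 2.1201541423797607) z 0.04423028520707749 288
scene bat ((645.4456176757812, 118.64692687988281), (131.57667541503906, 213.19326782226562), 88.61149597167969) 4869 [[537.2861  55.4609]
 [750.4168  50.2949]
 [753.6052 181.8329]
 [540.4744 186.999 ]]
face n [-0.3215  0.2795  0.9047] tilt 25.21321902296369 yaw -41.00102976953712 763 z 0.07635036743150471 0.13732621482713098
face ((555.60498046875, -365.10211181640625), (184.17269897460938, 124.6708755493164), 47.63623809814453) [ 0.5134 -0.4147  0.1076]
[[ 447.4955 -391.1392]
 [ 539.6125 -475.1469]
 [ 663.7145 -339.065 ]
 [ 571.5975 -255.0574]]
foot ((497.4742431640625, -426.34344482421875), (298.04644775390625, 272.42034912109375), 86.96881866455078) 1166
wheel z [0.0954 0.1069 0.1093] [ 0.6293 -0.2018  0.1053] [ 0.3932 -0.3998  0.0301] [ 0.8423 -0.0706  0.1117]
side plate ((650.0113525390625, 120.74649047851562), (71.19083404541016, 182.41644287109375), 89.37328338623047) z 0.044321827798838545 834
side bat ((645.706298828125, 115.61631774902344), (132.48672485351562, 211.61573791503906), 88.79557800292969) 2761 [[538.5294  51.6116]
 [750.0984  47.1636]
 [752.8832 179.621 ]
 [541.3142 184.0691]]
face n [-0.2935  0.2856  0.9123] tilt 24.174247691336394 yaw -44.213537869011496 564 z 0.07967371517517675 0.13654343264316735
face ((559.7100830078125, -367.2115478515625), (188.7045440673828, 125.3768539428711), 47.333499908447266) [ 0.523  -0.4123  0.1097]
[[ 449.6693 -394.104 ]
 [ 541.8602 -479.0756]
 [ 669.7509 -340.3191]
 [ 577.56   -255.3475]]
foot ((497.53643798828125, -432.9017333984375), (296.0809631347656, 278.9860534667969), 84.90116119384766) 1380
wheel z [0.1038 0.1068 0.1092] [ 0.6448 -0.2096  0.1059] [ 0.3917 -0.4     0.0309] [ 0.7648 -0.0808  0.1122]
```

```bash
python3 - <<'E'
from h import *
np.set_printoptions(precision=4,suppress=True)
for n in ['scene','side']:
    P=np.load(f'pics/{n}0.npy'); c=cv2.imread(f'pics/{n}0.png'); hsv=cv2.cvtColor(c,cv2.COLOR_BGR2HSV)
    m=(abs(P[...,0]-.51)<.13)&(abs(P[...,1]+.42)<.13)&(P[...,2]>.07)&(P[...,2]<.16)&(hsv[...,1]>70)
    k,l,st,ce=cv2.connectedComponentsWithStats(m.astype(np.uint8)); i=1+st[1:,4].argmax(); print(n,ce[i],st[i])
    w=P[l==i]
    for _ in range(5):
        cc=np.median(w,0) if _==0 else w.mean(0); nn=np.linalg.svd(w-cc)[2][2]; nn*=np.sign(nn[2]); w=w[abs((w-cc)@nn)<.006-.0007*_]
    print('n',nn,np.degrees(np.arccos(nn[2])),'yaw',np.degrees(np.arctan2(-nn[1],-nn[0])),len(w),w[:,2].min(),w[:,2].max())
    # coordinates in plane
    r=cv2.minAreaRect(w[:,:2].astype(np.float32)*1000); print(r,cc);print(cv2.boxPoints(r))
    f=(abs(P[...,0]-.51)<.15)&(abs(P[...,1]+.42)<.15)&(P[...,2]>.006)&(P[...,2]<.02)&(hsv[...,1]>120)
    k,l,st,ce=cv2.connectedComponentsWithStats(f.astype(np.uint8)); i=1+st[1:,4].argmax()
    r=cv2.minAreaRect(P[l==i][:,:2].astype(np.float32)*1000); print('foot',r,st[i]);print(cv2.boxPoints(r))
E
```

```text
scene [440.2528 155.6452] [430 129  21  54 902]
n [-0.3016  0.2938  0.907 ] 24.90108429872765 yaw -44.24732523122427 706 0.07635036743150471 0.13678230428657032
((507.9424133300781, -417.367919921875), (40.270442962646484, 124.67666625976562), 47.586090087890625) [ 0.508  -0.4179  0.1066]
[[ 448.3377 -390.1875]
 [ 540.3855 -474.2796]
 [ 567.5471 -444.5483]
 [ 475.4993 -360.4562]]
foot ((511.8079833984375, -417.65203857421875), (86.83856201171875, 150.2828826904297), 48.197898864746094) [413 160  40  44 802]
[[ 426.8521 -399.9327]
 [ 538.8807 -500.1053]
 [ 596.7639 -435.3713]
 [ 484.7352 -335.1988]]
side [201.5587 208.3551] [181 188  41  42 766]
n [0.5381 0.7603 0.3637] 68.66940055839743 yaw -125.28880087445815 135 0.07287063589082474 0.136438543705347
((512.68798828125, -414.6440124511719), (23.908199310302734, 130.459716796875), 46.375938415527344) [ 0.5184 -0.425   0.1036]
[[ 457.2218 -378.2937]
 [ 551.6593 -468.301 ]
 [ 568.1542 -450.9943]
 [ 473.7167 -360.987 ]]
foot ((514.3932495117188, -422.3988952636719), (89.13788604736328, 148.10397338867188), 47.647544860839844) [ 184  206   52   49 1005]
[[ 429.6421 -405.448 ]
 [ 539.0931 -505.224 ]
 [ 599.1444 -439.3498]
 [ 489.6934 -339.5738]]
```

```bash
cat >> h.py <<'E'
from scipy.spatial.transform import Rotation as Ro
np.set_printoptions(precision=4,suppress=True)
BY=np.radians(-1.3); RY=np.radians(-42.2); REST=np.array([.512,-.419,0])
def down(yaw): c,s=np.cos(yaw),np.sin(yaw); return np.array([[c,s,0],[s,-c,0],[0,0,-1.]])
def face():
    c,s=np.cos(RY),np.sin(RY); F=Ro.from_euler('ZY',[RY,-np.radians(25)]).as_matrix()
    return F, REST+np.array([-.06*c,-.06*s,.08])
def delta(p,Rt):
    o=manip.get_obs(); R=np.array(o['orientation'])
    print('t',o['clock'],'pos',np.array(o['tool_pos']),'F',np.array(o['contact_force']),'gap',o['finger_gap'])
    print('shift cm',R.T@(np.array(p)-o['tool_pos'])*100,'rotvec',Ro.from_matrix(R.T@Rt).as_rotvec())
E
python3 -c "
from h import *
delta([.662,.1205,.15],down(BY)); print(face())"
```

```text
t 0.7 pos [ 0.2006 -0.5919  0.2267] F [-0.0191 -0.3387 -0.7704] gap 0.0918570940480098
shift cm [ 66.5624 -52.6711   7.6719] rotvec [ 0.     -0.      0.3494]
(array([[ 0.6714,  0.6717, -0.3131],
       [-0.6088,  0.7408,  0.2839],
       [ 0.4226,  0.    ,  0.9063]]), array([ 0.4676, -0.3787,  0.08  ]))
```

Request:
arm_command(
  targets=[
    {"tx": 4,"ty": -3.2,"tz": 0,"az": 0.04,"gripper": 1},
    {"tx": 8,"ty": -6.4,"tz": 0,"az": 0.08,"gripper": 1},
    {"tx": 12.5,"ty": -9.9,"tz": 0,"az": 0.13,"gripper": 1},
    {"tx": 17,"ty": -13.5,"tz": 0,"az": 0.17,"gripper": 1},
    {"tx": 21.5,"ty": -17,"tz": 0,"az": 0.2,"gripper": 1},
    {"tx": 26,"ty": -20.6,"tz": 0,"az": 0.25,"gripper": 1},
    {"tx": 30.5,"ty": -24.1,"tz": 0,"az": 0.3,"gripper": 1},
    {"tx": 35,"ty": -27.7,"tz": 0,"az": 0.35,"gripper": 1},
  ],
)

```text
schema error: expected keys tx, ty, tz, ax, ay, az, gripper
```

```bash
python3 -c "
from h import *
delta([.662,.1205,.19],down(BY))"
```

```text
t 0.7 pos [ 0.2006 -0.5919  0.2267] F [-0.0191 -0.3387 -0.7704] gap 0.0918570940480098
shift cm [ 66.5623 -52.671    3.6719] rotvec [ 0.     -0.      0.3494]
```

Request:
arm_command(
  targets=[
    {"tx": 4,"ty": -3.2,"tz": 0,"ax": 0,"ay": 0,"az": 0.04,"gripper": 1},
    {"tx": 8,"ty": -6.4,"tz": 0,"ax": 0,"ay": 0,"az": 0.08,"gripper": 1},
    {"tx": 12.5,"ty": -9.9,"tz": 0,"ax": 0,"ay": 0,"az": 0.13,"gripper": 1},
    {"tx": 17,"ty": -13.5,"tz": 0,"ax": 0,"ay": 0,"az": 0.17,"gripper": 1},
    {"tx": 21.5,"ty": -17,"tz": 0,"ax": 0,"ay": 0,"az": 0.2,"gripper": 1},
    {"tx": 26,"ty": -20.6,"tz": 0,"ax": 0,"ay": 0,"az": 0.25,"gripper": 1},
    {"tx": 30.5,"ty": -24.1,"tz": 0,"ax": 0,"ay": 0,"az": 0.3,"gripper": 1},
    {"tx": 35,"ty": -27.7,"tz": 0,"ax": 0,"ay": 0,"az": 0.35,"gripper": 1},
  ],
)

```text
clock: 1.7
tool_pos: [0.4441, -0.2158, 0.2271]
orientation: [[1.0, -0.025, 0.001], [-0.025, -1.0, -0.0], [0.001, 0.0, -1.0]]
contact_force: [0.5, -0.8, -0.5]
finger_gap: 0.0169
gripper_force: 0.0
```

```bash
python3 -c "
from h import *
delta([.662,.1205,.19],down(BY))"
```

```text
t 1.7 pos [ 0.4441 -0.2158  0.2271] F [ 0.4897 -0.7551 -0.5185] gap 0.016855225805422105
shift cm [ 20.9312 -34.1701   3.7077] rotvec [ 0.0005 -0.0008 -0.0026]
```

Request:
arm_command(
  targets=[
    {"tx": 3,"ty": -5,"tz": 0,"ax": 0,"ay": 0,"az": 0,"gripper": 1},
    {"tx": 6,"ty": -10,"tz": 0,"ax": 0,"ay": 0,"az": 0,"gripper": 1},
    {"tx": 9,"ty": -15,"tz": 0,"ax": 0,"ay": 0,"az": 0,"gripper": 1},
    {"tx": 12,"ty": -20,"tz": 0,"ax": 0,"ay": 0,"az": 0,"gripper": 1},
    {"tx": 15,"ty": -25,"tz": 0,"ax": 0,"ay": 0,"az": 0,"gripper": 1},
    {"tx": 18,"ty": -30,"tz": 1,"ax": 0,"ay": 0,"az": 0,"gripper": 1},
    {"tx": 20,"ty": -33,"tz": 2.5,"ax": 0,"ay": 0,"az": 0,"gripper": 1},
    {"tx": 21,"ty": -34.2,"tz": 3.7,"ax": 0,"ay": 0,"az": 0,"gripper": 1},
  ],
)

```text
clock: 2.7
tool_pos: [0.6614, 0.1223, 0.1887]
orientation: [[1.0, -0.021, -0.001], [-0.021, -1.0, 0.001], [-0.001, -0.001, -1.0]]
contact_force: [-0.3, -1.0, 0.1]
finger_gap: 0.0003
gripper_force: 0.0
```

```bash
python3 - <<'E'
from h import *
s=manip.snapshot('wrist'); cv2.imwrite('pics/w1.png',s['color']); P=cloud(s); np.save('pics/w1.npy',P)
g=s['color'].max(2)
top=(abs(P[...,0]-.65)<.16)&(abs(P[...,1]-.11)<.14)&(P[...,2]>.03)&(P[...,2]<.065)
for nm,m in [('plate',top&(g<110)),('bat',top)]:
    k,l,st,_=cv2.connectedComponentsWithStats(m.astype(np.uint8)); i=1+st[1:,4].argmax()
    q=P[l==i]; print(nm,cv2.minAreaRect(q[:,:2].astype(np.float32)*1000),np.median(q[:,2]),st[i],q.min(0),q.max(0))
for r in manip.recognise('plate',s)[:1]: print(r['score'],world(s,r['xyz']))
delta([.662,.1205,.06],down(BY))
E
```

```text
plate ((656.66015625, 121.74880981445312), (102.84040069580078, 57.87582015991211), 2.405531644821167) 0.04350203782961788 [ 285  136   70  111 6266] [0.6064 0.0911 0.041 ] [0.7089 0.152  0.046 ]
bat ((677.4628295898438, 118.27127075195312), (130.83912658691406, 146.44351196289062), 88.60099792480469) 0.04291784579760883 [  249    86   152   161 22689] [0.6029 0.0517 0.0343] [0.752  0.1849 0.0539]
0.85 [0.6636 0.1209 0.0405]
t 2.8 pos [0.6606 0.1204 0.1878] F [-0.4592 -0.6443  0.4255] gap 0.0005744423989396839
shift cm [ 0.1718 -0.0148 12.7764] rotvec [0.0005 0.0027 0.0008]
```

View pics/w1.png

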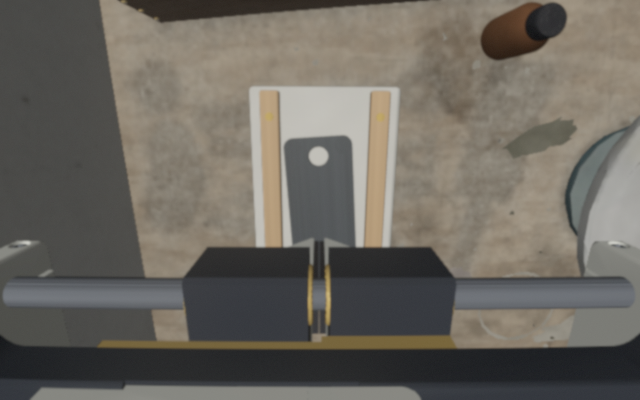

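The wrist view shows the template's hole end at (318,157), with its far end at x≈0.708. It lies about centred between the guides, yaw about 2.4°, and the fingertips are over its centreline. Going down.

Request:
arm_command(
  targets=[
    {"tx": 0.1,"ty": -0.1,"tz": 3,"ax": 0,"ay": 0,"az": 0,"gripper": 1},
    {"tx": 0.2,"ty": -0.1,"tz": 6,"ax": 0,"ay": 0,"az": 0,"gripper": 1},
    {"tx": 0.3,"ty": -0.1,"tz": 9,"ax": 0,"ay": 0,"az": 0,"gripper": 1},
    {"tx": 0.3,"ty": -0.1,"tz": 11,"ax": 0,"ay": 0,"az": 0,"gripper": 1},
    {"tx": 0.3,"ty": -0.1,"tz": 12.5,"ax": 0,"ay": 0,"az": 0,"gripper": 1},
    {"tx": 0.3,"ty": -0.1,"tz": 13.2,"ax": 0,"ay": 0,"az": 0,"gripper": 1},
    {"tx": 0.3,"ty": -0.1,"tz": 13.6,"ax": 0,"ay": 0,"az": 0,"gripper": 1},
    {"tx": 0.3,"ty": -0.1,"tz": 13.6,"ax": 0,"ay": 0,"az": 0,"gripper": 1},
  ],
)

```text
clock: 3.8
tool_pos: [0.6644, 0.1208, 0.0541]
orientation: [[1.0, -0.023, 0.001], [-0.023, -1.0, 0.0], [0.001, -0.0, -1.0]]
contact_force: [-0.5, 0.7, 0.2]
finger_gap: 0.0005
gripper_force: 0.0
```

Request:
arm_command(
  targets=[
    {"tx": 0,"ty": 0,"tz": 0.3,"ax": 0,"ay": 0,"az": 0,"gripper": 1},
    {"tx": 0,"ty": 0,"tz": 0.6,"ax": 0,"ay": 0,"az": 0,"gripper": 1},
    {"tx": 0,"ty": 0,"tz": 0.8,"ax": 0,"ay": 0,"az": 0,"gripper": 1},
    {"tx": 0,"ty": 0,"tz": 0.9,"ax": 0,"ay": 0,"az": 0,"gripper": 1},
    {"tx": 0,"ty": 0,"tz": 1.0,"ax": 0,"ay": 0,"az": 0,"gripper": 1},
    {"tx": 0,"ty": 0,"tz": 1.05,"ax": 0,"ay": 0,"az": 0,"gripper": 1},
    {"tx": 0,"ty": 0,"tz": 1.1,"ax": 0,"ay": 0,"az": 0,"gripper": 1},
    {"tx": 0,"ty": 0,"tz": 1.1,"ax": 0,"ay": 0,"az": 0,"gripper": 1},
  ],
)

```text
clock: 4.8
tool_pos: [0.6649, 0.121, 0.0444]
orientation: [[1.0, -0.023, 0.002], [-0.023, -1.0, 0.0], [0.002, -0.0, -1.0]]
contact_force: [-3.3, -0.6, 11.2]
finger_gap: 0.0004
gripper_force: 5.8
```

Request:
arm_command(
  targets=[
    {"tx": -0.3,"ty": 0,"tz": 0,"ax": 0,"ay": 0,"az": 0,"gripper": 1},
    {"tx": -0.8,"ty": 0,"tz": 0,"ax": 0,"ay": 0,"az": 0,"gripper": 1},
    {"tx": -1.4,"ty": 0,"tz": 0,"ax": 0,"ay": 0,"az": 0,"gripper": 1},
    {"tx": -2.0,"ty": 0,"tz": 0,"ax": 0,"ay": 0,"az": 0,"gripper": 1},
    {"tx": -2.6,"ty": 0,"tz": 0,"ax": 0,"ay": 0,"az": 0,"gripper": 1},
    {"tx": -3.2,"ty": 0,"tz": 0,"ax": 0,"ay": 0,"az": 0,"gripper": 1},
    {"tx": -3.8,"ty": 0,"tz": 0,"ax": 0,"ay": 0,"az": 0,"gripper": 1},
    {"tx": -4.2,"ty": 0,"tz": 0,"ax": 0,"ay": 0,"az": 0,"gripper": 1},
  ],
)

```text
clock: 5.8
tool_pos: [0.6241, 0.1221, 0.0444]
orientation: [[1.0, -0.023, 0.004], [-0.023, -1.0, 0.001], [0.004, -0.001, -1.0]]
contact_force: [2.0, 0.7, 8.3]
finger_gap: 0.0001
gripper_force: 3.8
```

Request:
arm_command(
  targets=[
    {"tx": -0.3,"ty": 0,"tz": 0,"ax": 0,"ay": 0,"az": 0,"gripper": 1},
    {"tx": -0.8,"ty": 0,"tz": 0.02,"ax": 0,"ay": 0,"az": 0,"gripper": 1},
    {"tx": -1.3,"ty": 0,"tz": 0.02,"ax": 0,"ay": 0,"az": 0,"gripper": 1},
    {"tx": -1.8,"ty": 0,"tz": 0.02,"ax": 0,"ay": 0,"az": 0,"gripper": 1},
    {"tx": -2.3,"ty": 0,"tz": 0.02,"ax": 0,"ay": 0,"az": 0,"gripper": 1},
    {"tx": -2.8,"ty": 0,"tz": 0.02,"ax": 0,"ay": 0,"az": 0,"gripper": 1},
    {"tx": -3.2,"ty": 0,"tz": 0.02,"ax": 0,"ay": 0,"az": 0,"gripper": 1},
    {"tx": -3.4,"ty": 0,"tz": 0.02,"ax": 0,"ay": 0,"az": 0,"gripper": 1},
  ],
)

```text
clock: 6.8
tool_pos: [0.5905, 0.1231, 0.0444]
orientation: [[1.0, -0.023, 0.005], [-0.023, -1.0, 0.001], [0.005, -0.001, -1.0]]
contact_force: [2.1, -0.4, 9.3]
finger_gap: 0.0006
gripper_force: 4.5
```

```bash
cat > pl.py <<'E'
from h import *
def plate(n,zl=.03,zh=.065,box=(.6,.12,.2,.14)):
    s=manip.snapshot(n); P=cloud(s); g=s['color'].max(2)
    m=(abs(P[...,0]-box[0])<box[2])&(abs(P[...,1]-box[1])<box[3])&(P[...,2]>zl)&(P[...,2]<zh)&(g<110)
    k,l,st,_=cv2.connectedComponentsWithStats(m.astype(np.uint8)); i=1+st[1:,4].argmax(); q=P[l==i]
    print(n,cv2.minAreaRect(q[:,:2].astype(np.float32)*1000),'z',np.percentile(q[:,2],[5,50,95]),len(q),q.min(0),q.max(0))
    for r in manip.recognise('plate',s)[:1]: print(r['score'],world(s,r['xyz']))
    return s
E
python3 - <<'E'
from pl import *
s=plate('scene'); cv2.imwrite('pics/s2.png',cv2.resize(s['color'][170:320,130:330],None,fx=3.5,fy=3.5))
delta([.545,.12,.1],down(BY))
E
```

```text
scene ((486.1135559082031, 106.5149917602539), (1.5399295091629028, 23.582124710083008), 1.3901643753051758) z [0.0416 0.043  0.0447] 10 [0.4851 0.0947 0.0411] [0.4869 0.1183 0.045 ]
0.61 [0.5432 0.1242 0.0472]
t 6.9 pos [0.5903 0.1231 0.0444] F [ 1.1878 -0.2438 10.3081] gap 0.0002664062936069989
shift cm [-4.4971  0.4062 -5.5865] rotvec [-0.0013 -0.0047 -0.0007]
```

View pics/s2.png

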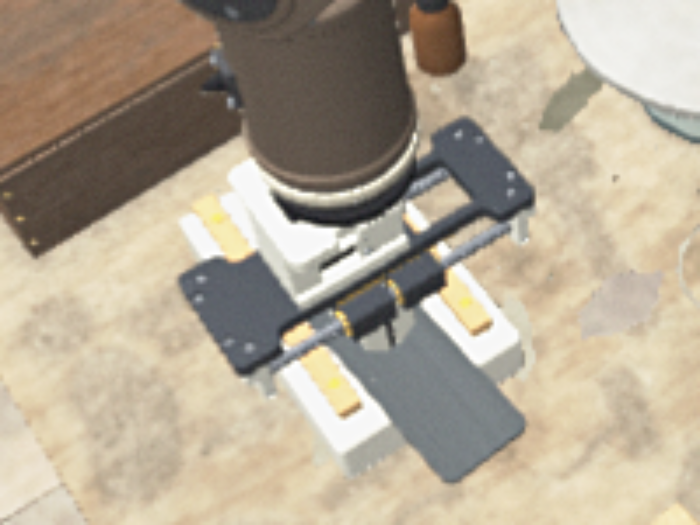

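The template sticks out to (490,460) in the crop, with its near end at x≈0.485, about 55 mm over the edge and flat. I'll drag it a little further so the grip comes nearer its middle.

Request:
arm_command(
  targets=[
    {"tx": -0.2,"ty": 0,"tz": 0,"ax": 0,"ay": 0,"az": 0,"gripper": 1},
    {"tx": -0.5,"ty": 0,"tz": 0,"ax": 0,"ay": 0,"az": 0,"gripper": 1},
    {"tx": -0.7,"ty": 0,"tz": 0,"ax": 0,"ay": 0,"az": 0,"gripper": 1},
    {"tx": -0.7,"ty": 0,"tz": 0,"ax": 0,"ay": 0,"az": 0,"gripper": 1},
    {"tx": -0.7,"ty": 0,"tz": -2,"ax": 0,"ay": 0,"az": 0,"gripper": 0},
    {"tx": -2.5,"ty": 0,"tz": -5,"ax": 0,"ay": 0,"az": 0,"gripper": 0},
    {"tx": -6,"ty": 0,"tz": -9,"ax": 0,"ay": 0,"az": 0,"gripper": 0},
    {"tx": -7,"ty": 0,"tz": -11,"ax": 0,"ay": 0,"az": 0,"gripper": 0},
  ],
)

```text
clock: 7.9
tool_pos: [0.517, 0.1246, 0.1545]
orientation: [[1.0, -0.022, 0.001], [-0.022, -1.0, 0.0], [0.001, -0.0, -1.0]]
contact_force: [1.2, 0.2, -0.1]
finger_gap: 0.0359
gripper_force: 0.0
```

```bash
python3 - <<'E'
from pl import *
s=plate('wrist'); cv2.imwrite('pics/w3.png',s['color']); plate('scene')
delta([.5235,.1215,.03],down(BY))
E
```

```text
wrist ((552.0276489257812, 123.0467300415039), (148.98452758789062, 59.35047149658203), 2.3806188106536865) z [0.0423 0.0435 0.0446] 13842 [0.4775 0.0911 0.0409] [0.6273 0.1544 0.0465]
0.62 [0.5613 0.1234 0.0429]
scene ((478.1537780761719, 120.95498657226562), (51.61616134643555, 3.1132190227508545), 89.59745025634766) z [0.0401 0.0434 0.0461] 25 [0.4767 0.0951 0.0395] [0.4799 0.1468 0.0472]
0.81 [0.5356 0.125  0.0438]
t 8.1 pos [0.5186 0.124  0.1526] F [ 0.286  -0.3464 -0.216 ] gap 0.05205403135979583
shift cm [ 0.4834  0.2377 12.264 ] rotvec [-0.0001 -0.0011 -0.0007]
```

View pics/w3.png

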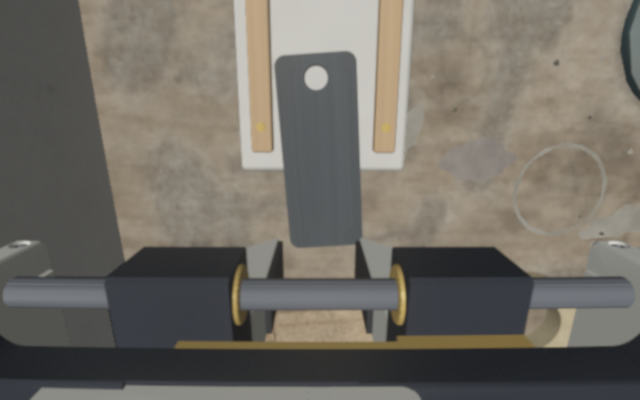

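The wrist view shows the whole template, from (315,53) to (327,245). It is flat, with its near end at x≈0.477 and the bat edge at row 168. Now grip at x≈0.5235.

Request:
arm_command(
  targets=[
    {"tx": 0.2,"ty": 0.1,"tz": 1,"ax": 0,"ay": 0,"az": -0.03,"gripper": 0},
    {"tx": 0.5,"ty": 0.2,"tz": 3,"ax": 0,"ay": 0,"az": -0.065,"gripper": 0},
    {"tx": 0.5,"ty": 0.2,"tz": 5,"ax": 0,"ay": 0,"az": -0.065,"gripper": 0},
    {"tx": 0.5,"ty": 0.2,"tz": 7,"ax": 0,"ay": 0,"az": -0.065,"gripper": 0},
    {"tx": 0.5,"ty": 0.2,"tz": 8,"ax": 0,"ay": 0,"az": -0.065,"gripper": 0},
    {"tx": 0.5,"ty": 0.2,"tz": 9,"ax": 0,"ay": 0,"az": -0.065,"gripper": 0},
    {"tx": 0.5,"ty": 0.2,"tz": 9,"ax": 0,"ay": 0,"az": -0.065,"gripper": 0},
    {"tx": 0.5,"ty": 0.2,"tz": 9,"ax": 0,"ay": 0,"az": -0.065,"gripper": 0},
  ],
)

```text
clock: 9.1
tool_pos: [0.5235, 0.1221, 0.0629]
orientation: [[0.999, 0.042, 0.001], [0.042, -0.999, 0.0], [0.001, -0.0, -1.0]]
contact_force: [0.2, 0.3, 0.6]
finger_gap: 0.092
gripper_force: 0.0
```

```bash
python3 -c "
from h import *
delta([.5235,.1218,.025],down(np.radians(2.4)))"
```

```text
t 9.1 pos [0.5235 0.1221 0.0629] F [0.1805 0.3203 0.5997] gap 0.09197965346775273
shift cm [0.0001 0.0308 3.7905] rotvec [-0.0002 -0.0007 -0.    ]
```

Request:
arm_command(
  targets=[
    {"tx": 0,"ty": 0,"tz": 1.3,"ax": 0,"ay": 0,"az": 0,"gripper": 0},
    {"tx": 0,"ty": 0,"tz": 2.6,"ax": 0,"ay": 0,"az": 0,"gripper": 0},
    {"tx": 0,"ty": 0,"tz": 3.8,"ax": 0,"ay": 0,"az": 0,"gripper": 0},
    {"tx": 0,"ty": 0,"tz": 3.8,"ax": 0,"ay": 0,"az": 0,"gripper": 0.5},
    {"tx": 0,"ty": 0,"tz": 3.8,"ax": 0,"ay": 0,"az": 0,"gripper": 1},
    {"tx": 0,"ty": 0,"tz": 3.8,"ax": 0,"ay": 0,"az": 0,"gripper": 1},
    {"tx": 0,"ty": 0,"tz": 3.8,"ax": 0,"ay": 0,"az": 0,"gripper": 1},
    {"tx": 0,"ty": 0,"tz": 3.8,"ax": 0,"ay": 0,"az": 0,"gripper": 1},
  ],
)

```text
clock: 10.1
tool_pos: [0.5234, 0.122, 0.0248]
orientation: [[0.999, 0.042, 0.001], [0.042, -0.999, 0.0], [0.001, -0.0, -1.0]]
contact_force: [0.7, 0.1, 0.6]
finger_gap: 0.059
gripper_force: 30.0
```

Request:
arm_command(
  targets=[
    {"tx": 0,"ty": 0,"tz": -0.3,"ax": 0,"ay": 0,"az": 0,"gripper": 1},
    {"tx": 0,"ty": 0,"tz": -1,"ax": 0,"ay": 0,"az": 0,"gripper": 1},
    {"tx": 0,"ty": 0,"tz": -2.5,"ax": 0,"ay": 0,"az": 0,"gripper": 1},
    {"tx": 0,"ty": 0,"tz": -5,"ax": 0,"ay": 0,"az": 0,"gripper": 1},
    {"tx": 0,"ty": 0,"tz": -8,"ax": 0,"ay": 0,"az": 0,"gripper": 1},
    {"tx": 0,"ty": 0,"tz": -12,"ax": 0,"ay": 0,"az": 0,"gripper": 1},
    {"tx": 0,"ty": 0,"tz": -16,"ax": 0,"ay": 0,"az": 0,"gripper": 1},
    {"tx": 0,"ty": 0,"tz": -18,"ax": 0,"ay": 0,"az": 0,"gripper": 1},
  ],
)

```text
clock: 11.1
tool_pos: [0.5238, 0.1223, 0.2079]
orientation: [[0.999, 0.042, 0.004], [0.042, -0.999, 0.001], [0.004, -0.001, -1.0]]
contact_force: [-0.4, 0.2, -2.9]
finger_gap: 0.0592
gripper_force: 30.0
```

```bash
cat > rel.py <<'E'
from h import *
def rel(save=None):
    """plate plane in the tool frame, from the wrist camera"""
    s=manip.snapshot('wrist'); o=manip.get_obs(); P=cloud(s); R=np.array(o['orientation']); T=(P-np.array(o['tool_pos']))@R
    g=s['color'].max(2)
    m=(abs(T[...,0]-.03)<.11)&(abs(T[...,1])<.04)&(abs(T[...,2]+.02)<.04)&(g<110)&(s['depth']>0)&(T[...,0]>.015)
    k,l,st,_=cv2.connectedComponentsWithStats(m.astype(np.uint8)); i=1+st[1:,4].argmax(); q=T[l==i]
    c=q.mean(0); n=np.linalg.svd(q-c)[2][2]; n*=-np.sign(n[2])
    print('in tool: n',n,'pitch deg',np.degrees(np.arctan2(n[0],-n[2])),'roll',np.degrees(np.arctan2(n[1],-n[2])),'rms',np.std((q-c)@n))
    print('rect xy mm',cv2.minAreaRect(q[:,:2].astype(np.float32)*1000),q.min(0),q.max(0),'c',c,len(q))
    if save: cv2.imwrite(save,s['color'])
if __name__=='__main__':
    rel('pics/w4.png')
E
python3 - <<'E'
from rel import *
rel('pics/w4.png')
F,O=face(); print(F,O)
E
```

```text
bash:   861 Killed                     python3 - <<'E'
from rel import *
rel('pics/w4.png')
F,O=face(); print(F,O)
E
```

```bash
sed -i 's/np.linalg.svd(q-c)/np.linalg.svd(q-c,full_matrices=False)/' rel.py
python3 rel.py
```

```text
in tool: n [ 0.0111  0.0008 -0.9999] pitch deg 0.6347771784019278 roll 0.046672544867694364 rms 0.0006321450809741024
rect xy mm ((59.629547119140625, -0.39061737060546875), (89.69316864013672, 59.79386520385742), 0.5177692770957947) [ 0.015  -0.0307 -0.0224] [ 0.1046  0.0297 -0.0168] c [ 0.0613 -0.0004 -0.0198] 31584
```

View pics/w4.png

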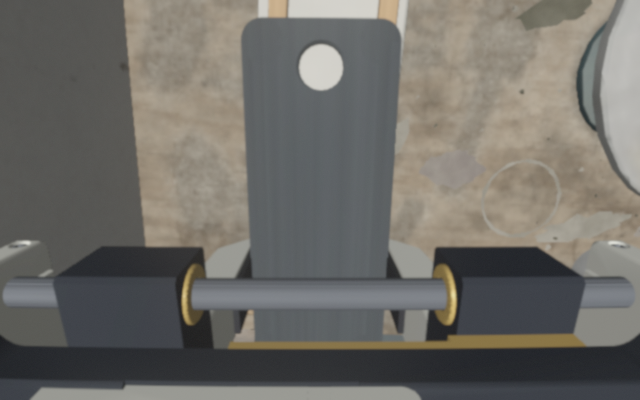

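The template is held level (0.6° off), with its hole end at (321,67) and its centre 29 mm ahead of the TCP. Computing the carry.

```bash
cat > tgt.py <<'E'
from h import *
def tcp(xp,zp,yp=0):
    F,O=face(); return O+F@np.array([xp-.0293,yp-.0004,zp-.016]), F@np.diag([1,-1,-1.])
E
python3 - <<'E'
from tgt import *
p,R=tcp(.085,.08); print(p); delta(p,R)
delta([.49,-.37,.25],down(RY))
E
```

```text
[ 0.4846 -0.3947  0.1615]
t 11.2 pos [0.5244 0.1225 0.2078] F [ 0.1808  0.4189 -3.542 ] gap 0.059138687489092207
shift cm [-6.1529 51.5198  4.5327] rotvec [-0.1727  0.4095  0.7649]
t 11.2 pos [0.5244 0.1225 0.2078] F [ 0.1808  0.4189 -3.542 ] gap 0.059138687489092207
shift cm [-5.4691 49.0608 -4.3067] rotvec [-0.0031 -0.0044  0.7783]
```

Request:
arm_command(
  targets=[
    {"tx": 0,"ty": 1.5,"tz": -1,"ax": 0,"ay": 0,"az": 0.05,"gripper": 1},
    {"tx": -1,"ty": 5,"tz": -2,"ax": 0,"ay": 0,"az": 0.12,"gripper": 1},
    {"tx": -2,"ty": 9,"tz": -3,"ax": 0,"ay": 0,"az": 0.2,"gripper": 1},
    {"tx": -3,"ty": 13,"tz": -4,"ax": 0,"ay": 0,"az": 0.28,"gripper": 1},
    {"tx": -4,"ty": 17,"tz": -4,"ax": 0,"ay": 0,"az": 0.36,"gripper": 1},
    {"tx": -5,"ty": 21,"tz": -4,"ax": 0,"ay": 0,"az": 0.44,"gripper": 1},
    {"tx": -5.5,"ty": 25,"tz": -4,"ax": 0,"ay": 0,"az": 0.52,"gripper": 1},
    {"tx": -6,"ty": 29,"tz": -4,"ax": 0,"ay": 0,"az": 0.6,"gripper": 1},
  ],
)

```text
clock: 12.2
tool_pos: [0.4738, -0.1725, 0.244]
orientation: [[0.845, -0.535, -0.002], [-0.535, -0.845, 0.0], [-0.002, 0.001, -1.0]]
contact_force: [-0.5, -0.5, -3.2]
finger_gap: 0.059
gripper_force: 30.0
```

```bash
python3 - <<'E'
from tgt import *
p,R=tcp(.085,.08); delta(p,R)
E
```

```text
t 12.2 pos [ 0.4738 -0.1725  0.244 ] F [-0.4905 -0.4505 -3.218 ] gap 0.058992742515197136
shift cm [12.8118 18.1958  8.2358] rotvec [-0.0367  0.4368  0.17  ]
```

Request:
arm_command(
  targets=[
    {"tx": 2,"ty": 3,"tz": 0,"ax": 0,"ay": 0.05,"az": 0.02,"gripper": 1},
    {"tx": 4,"ty": 6,"tz": 0,"ax": -0.01,"ay": 0.12,"az": 0.05,"gripper": 1},
    {"tx": 6,"ty": 9,"tz": 0,"ax": -0.02,"ay": 0.2,"az": 0.08,"gripper": 1},
    {"tx": 8,"ty": 12,"tz": 1,"ax": -0.025,"ay": 0.28,"az": 0.11,"gripper": 1},
    {"tx": 10,"ty": 15,"tz": 3,"ax": -0.03,"ay": 0.36,"az": 0.14,"gripper": 1},
    {"tx": 12,"ty": 17.2,"tz": 5.5,"ax": -0.037,"ay": 0.437,"az": 0.17,"gripper": 1},
    {"tx": 12.8,"ty": 18.2,"tz": 7.7,"ax": -0.037,"ay": 0.437,"az": 0.17,"gripper": 1},
    {"tx": 12.8,"ty": 18.2,"tz": 8.2,"ax": -0.037,"ay": 0.437,"az": 0.17,"gripper": 1},
  ],
)

```text
clock: 13.2
tool_pos: [0.4847, -0.3933, 0.1601]
orientation: [[0.673, -0.671, 0.311], [-0.608, -0.742, -0.282], [0.42, 0.0, -0.908]]
contact_force: [0.9, 0.1, -2.2]
finger_gap: 0.059
gripper_force: 30.0
```

```bash
python3 - <<'E'
from tgt import *
from rel import rel
rel()
p,R=tcp(.085,.02); delta(p,R)
s=manip.snapshot('scene'); cv2.imwrite('pics/s5.png',cv2.resize(s['color'][80:240,350:550],None,fx=3.5,fy=3.5))
E
```

```text
in tool: n [ 0.0207 -0.0007 -0.9998] pitch deg 1.183942060722087 roll -0.038204768968343156 rms 0.0006527014276688073
rect xy mm ((59.251258850097656, 1.2294940948486328), (89.0741958618164, 60.20484161376953), 0.6084698438644409) [ 0.015  -0.0291 -0.0202] [ 0.1036  0.0317 -0.0113] c [ 0.0612  0.0011 -0.0172] 31780
t 13.25 pos [ 0.4855 -0.3926  0.1606] F [ 0.4089  0.5195 -2.7165] gap 0.05875935993470664
shift cm [0.1246 0.2263 5.9472] rotvec [-0.0013  0.0021  0.0027]
```

View pics/s5.png

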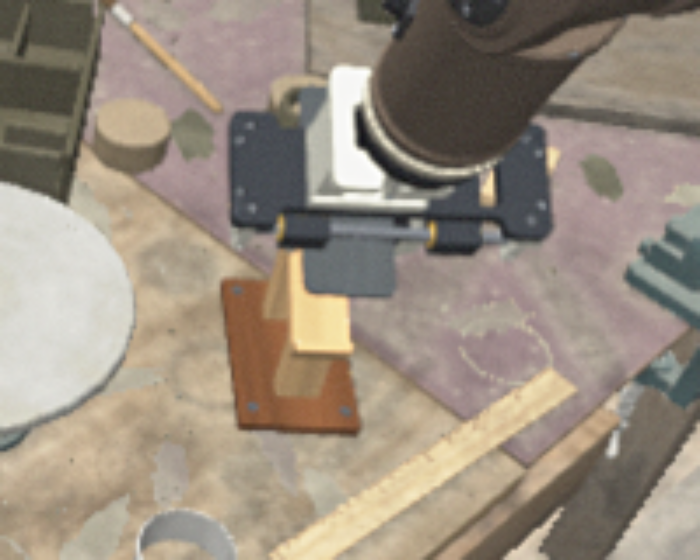

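The view shows the template above the rest, aligned with the face (face and ledge at about (325,320) in the crop). Lowering.

Request:
arm_command(
  targets=[
    {"tx": 0,"ty": 0.1,"tz": 1,"ax": 0,"ay": 0.01,"az": 0,"gripper": 1},
    {"tx": 0,"ty": 0.2,"tz": 2,"ax": 0,"ay": 0.02,"az": 0,"gripper": 1},
    {"tx": 0,"ty": 0.2,"tz": 3,"ax": 0,"ay": 0.02,"az": 0,"gripper": 1},
    {"tx": 0,"ty": 0.2,"tz": 4,"ax": 0,"ay": 0.02,"az": 0,"gripper": 1},
    {"tx": 0,"ty": 0.2,"tz": 5,"ax": 0,"ay": 0.02,"az": 0,"gripper": 1},
    {"tx": 0,"ty": 0.2,"tz": 5.5,"ax": 0,"ay": 0.02,"az": 0,"gripper": 1},
    {"tx": 0,"ty": 0.2,"tz": 6,"ax": 0,"ay": 0.02,"az": 0,"gripper": 1},
    {"tx": 0,"ty": 0.2,"tz": 6,"ax": 0,"ay": 0.02,"az": 0,"gripper": 1},
  ],
)

```text
clock: 14.3
tool_pos: [0.505, -0.4109, 0.1079]
orientation: [[0.668, -0.668, 0.329], [-0.599, -0.745, -0.295], [0.442, -0.001, -0.897]]
contact_force: [-0.2, 0.0, -2.2]
finger_gap: 0.0587
gripper_force: 30.0
```

```bash
python3 - <<'E'
from tgt import *
from rel import rel
rel()
p,R=tcp(.082,.0); delta(p,R)
E
```

```text
in tool: n [ 0.0194  0.0001 -0.9998] pitch deg 1.112792242114403 roll 0.00836018187014893 rms 0.0006485007070739698
rect xy mm ((59.39752197265625, 0.12901878356933594), (89.10712432861328, 60.307952880859375), 0.34582024812698364) [ 0.015  -0.0302 -0.0203] [ 0.1039  0.0305 -0.012 ] c [ 0.0612 -0.     -0.0174] 31839
t 14.35 pos [ 0.5051 -0.411   0.1082] F [-0.0806 -0.705  -2.4403] gap 0.05911364730463921
shift cm [-0.4529  0.172   2.0569] rotvec [-0.0031 -0.0217  0.0047]
```

Request:
arm_command(
  targets=[
    {"tx": -0.1,"ty": 0.1,"tz": 0.4,"ax": 0,"ay": 0,"az": 0,"gripper": 1},
    {"tx": -0.3,"ty": 0.15,"tz": 0.8,"ax": 0,"ay": 0,"az": 0,"gripper": 1},
    {"tx": -0.4,"ty": 0.15,"tz": 1.2,"ax": 0,"ay": 0,"az": 0,"gripper": 1},
    {"tx": -0.4,"ty": 0.15,"tz": 1.5,"ax": 0,"ay": 0,"az": 0,"gripper": 1},
    {"tx": -0.4,"ty": 0.15,"tz": 1.7,"ax": 0,"ay": 0,"az": 0,"gripper": 1},
    {"tx": -0.4,"ty": 0.15,"tz": 1.8,"ax": 0,"ay": 0,"az": 0,"gripper": 1},
    {"tx": -0.4,"ty": 0.15,"tz": 1.8,"ax": 0,"ay": 0,"az": 0,"gripper": 1},
    {"tx": -0.4,"ty": 0.15,"tz": 1.8,"ax": 0,"ay": 0,"az": 0,"gripper": 1},
  ],
)

```text
clock: 15.35
tool_pos: [0.5073, -0.415, 0.0904]
orientation: [[0.667, -0.668, 0.33], [-0.599, -0.745, -0.295], [0.442, -0.001, -0.897]]
contact_force: [0.0, -0.5, -2.1]
finger_gap: 0.0593
gripper_force: 30.0
```

Not touching yet; creep down.

Request:
arm_command(
  targets=[
    {"tx": 0,"ty": 0,"tz": 0.1,"ax": 0,"ay": 0,"az": 0,"gripper": 1},
    {"tx": 0,"ty": 0,"tz": 0.2,"ax": 0,"ay": 0,"az": 0,"gripper": 1},
    {"tx": 0,"ty": 0,"tz": 0.3,"ax": 0,"ay": 0,"az": 0,"gripper": 1},
    {"tx": 0,"ty": 0,"tz": 0.35,"ax": 0,"ay": 0,"az": 0,"gripper": 1},
    {"tx": 0,"ty": 0,"tz": 0.4,"ax": 0,"ay": 0,"az": 0,"gripper": 1},
    {"tx": 0,"ty": 0,"tz": 0.4,"ax": 0,"ay": 0,"az": 0,"gripper": 1},
    {"tx": 0,"ty": 0,"tz": 0.4,"ax": 0,"ay": 0,"az": 0,"gripper": 1},
    {"tx": 0,"ty": 0,"tz": 0.4,"ax": 0,"ay": 0,"az": 0,"gripper": 1},
  ],
)

```text
clock: 16.35
tool_pos: [0.5085, -0.4159, 0.0878]
orientation: [[0.667, -0.668, 0.33], [-0.599, -0.745, -0.295], [0.443, -0.001, -0.897]]
contact_force: [-9.1, 8.6, 15.7]
finger_gap: 0.0593
gripper_force: 30.0
```

```bash
python3 - <<'E'
from tgt import *
from rel import rel
rel()
p,R=tcp(.076,.0); delta(p,R)
s=manip.snapshot('side'); cv2.imwrite('pics/d6.png',cv2.resize(s['color'][140:290,120:320],None,fx=4,fy=4))
E
```

```text
in tool: n [ 0.0242 -0.0049 -0.9997] pitch deg 1.3865089267215467 roll -0.2800122258828848 rms 0.0006487466074396037
rect xy mm ((59.41633605957031, 0.0941619873046875), (89.21554565429688, 60.40073013305664), 0.48479464650154114) [ 0.015  -0.0302 -0.0209] [ 0.1039  0.0306 -0.0128] c [ 0.0612 -0.     -0.018 ] 31985
t 16.4 pos [ 0.5084 -0.4159  0.0878] F [-10.6083   8.3164  16.1972] gap 0.05891611400469023
shift cm [-0.6693  0.0282 -0.0412] rotvec [-0.0034 -0.0225  0.0045]
```

View pics/d6.png

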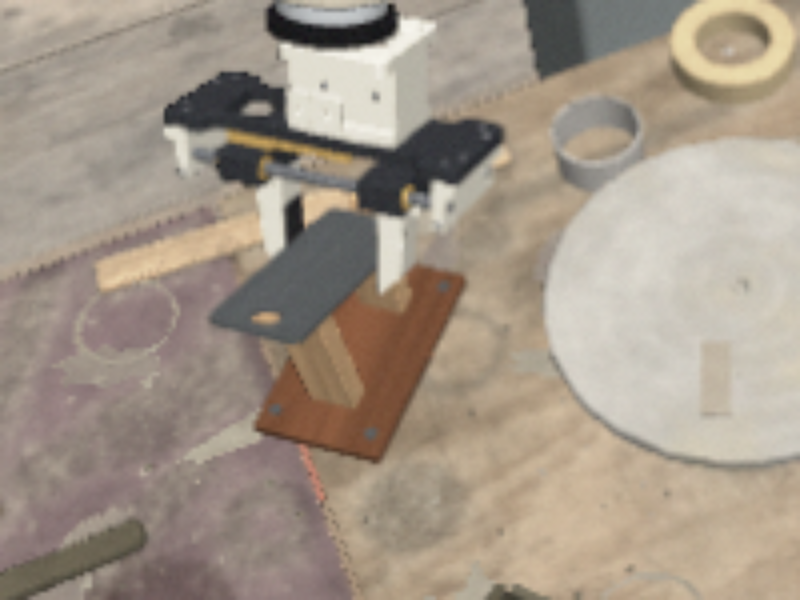

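The template lies flat on the face, hole end up at (265,318), pressed with about 20 N along the normal. Next I ease the pressure and slide it down to the ledge.

Request:
arm_command(
  targets=[
    {"tx": 0,"ty": 0,"tz": -0.1,"ax": 0,"ay": 0,"az": 0,"gripper": 1},
    {"tx": -0.1,"ty": 0,"tz": -0.12,"ax": 0,"ay": 0,"az": 0,"gripper": 1},
    {"tx": -0.2,"ty": 0,"tz": -0.12,"ax": 0,"ay": 0,"az": 0,"gripper": 1},
    {"tx": -0.3,"ty": 0,"tz": -0.12,"ax": 0,"ay": 0,"az": 0,"gripper": 1},
    {"tx": -0.4,"ty": 0,"tz": -0.12,"ax": 0,"ay": 0,"az": 0,"gripper": 1},
    {"tx": -0.5,"ty": 0,"tz": -0.12,"ax": 0,"ay": 0,"az": 0,"gripper": 1},
    {"tx": -0.55,"ty": 0,"tz": -0.12,"ax": 0,"ay": 0,"az": 0,"gripper": 1},
    {"tx": -0.55,"ty": 0,"tz": -0.12,"ax": 0,"ay": 0,"az": 0,"gripper": 1},
  ],
)

```text
clock: 17.45
tool_pos: [0.505, -0.4127, 0.0858]
orientation: [[0.667, -0.667, 0.331], [-0.599, -0.745, -0.295], [0.443, -0.001, -0.896]]
contact_force: [-0.5, 0.8, 4.6]
finger_gap: 0.0589
gripper_force: 30.0
```

```bash
python3 - <<'E'
from tgt import *
p,R=tcp(.075,.0); delta(p,R); o=manip.get_obs(); print('F tool',np.array(o['orientation']).T@np.array(o['contact_force']))
E
```

```text
t 17.45 pos [ 0.505  -0.4127  0.0858] F [-0.5453  0.8479  4.5977] gap 0.05891676665710451
shift cm [-0.2525  0.0359 -0.018 ] rotvec [-0.0034 -0.0228  0.0048]
F tool [ 1.1659 -0.2719 -4.5521]
```

Request:
arm_command(
  targets=[
    {"tx": -0.05,"ty": 0,"tz": 0,"ax": 0,"ay": 0,"az": 0,"gripper": 1},
    {"tx": -0.1,"ty": 0,"tz": 0,"ax": 0,"ay": 0,"az": 0,"gripper": 1},
    {"tx": -0.15,"ty": 0,"tz": 0,"ax": 0,"ay": 0,"az": 0,"gripper": 1},
    {"tx": -0.2,"ty": 0,"tz": 0,"ax": 0,"ay": 0,"az": 0,"gripper": 1},
    {"tx": -0.25,"ty": 0,"tz": 0,"ax": 0,"ay": 0,"az": 0,"gripper": 1},
    {"tx": -0.3,"ty": 0,"tz": 0,"ax": 0,"ay": 0,"az": 0,"gripper": 1},
    {"tx": -0.3,"ty": 0,"tz": 0,"ax": 0,"ay": 0,"az": 0,"gripper": 1},
    {"tx": -0.3,"ty": 0,"tz": 0,"ax": 0,"ay": 0,"az": 0,"gripper": 1},
  ],
)

```text
clock: 18.45
tool_pos: [0.5043, -0.4121, 0.0854]
orientation: [[0.666, -0.668, 0.333], [-0.598, -0.745, -0.297], [0.446, -0.001, -0.895]]
contact_force: [4.6, -5.0, 4.8]
finger_gap: 0.0587
gripper_force: 30.0
```

```bash
python3 - <<'E'
from tgt import *
p,R=tcp(.075,.0); delta(p,R); o=manip.get_obs(); print('F tool',np.array(o['orientation']).T@np.array(o['contact_force']))
E
```

```text
t 18.45 pos [ 0.5043 -0.4121  0.0854] F [ 4.5524 -5.0468  4.8048] gap 0.05873914154543458
shift cm [-0.156   0.0348 -0.0149] rotvec [-0.0037 -0.0259  0.0044]
F tool [ 8.1926  0.7113 -1.2873]
```

It is on the ledge (8 N up the slope). Releasing.

Request:
arm_command(
  targets=[
    {"tx": 0.1,"ty": 0,"tz": 0,"ax": 0,"ay": 0,"az": 0,"gripper": 1},
    {"tx": 0.1,"ty": 0,"tz": 0,"ax": 0,"ay": 0,"az": 0,"gripper": 0.3},
    {"tx": 0.1,"ty": 0,"tz": 0,"ax": 0,"ay": 0,"az": 0,"gripper": 0.1},
    {"tx": 0.1,"ty": 0,"tz": 0,"ax": 0,"ay": 0,"az": 0,"gripper": 0},
    {"tx": 0.1,"ty": 0,"tz": 0,"ax": 0,"ay": 0,"az": 0,"gripper": 0},
    {"tx": 0.1,"ty": 0,"tz": 0,"ax": 0,"ay": 0,"az": 0,"gripper": 0},
    {"tx": 0.1,"ty": 0,"tz": 0,"ax": 0,"ay": 0,"az": 0,"gripper": 0},
    {"tx": 0.1,"ty": 0,"tz": -0.3,"ax": 0,"ay": 0,"az": 0,"gripper": 0},
  ],
)

```text
clock: 19.45
tool_pos: [0.5021, -0.4103, 0.087]
orientation: [[0.668, -0.668, 0.329], [-0.599, -0.745, -0.294], [0.442, -0.001, -0.897]]
contact_force: [0.4, -0.7, -1.0]
finger_gap: 0.0919
gripper_force: 0.0
```

Request:
arm_command(
  targets=[
    {"tx": 0,"ty": 0,"tz": -0.5,"ax": 0,"ay": 0,"az": 0,"gripper": 0},
    {"tx": 0,"ty": 0,"tz": -1.5,"ax": 0,"ay": 0,"az": 0,"gripper": 0},
    {"tx": 0,"ty": 0,"tz": -3,"ax": 0,"ay": 0,"az": 0,"gripper": 0},
    {"tx": 0,"ty": 0,"tz": -5,"ax": 0,"ay": 0,"az": 0,"gripper": 0},
    {"tx": 0,"ty": 0,"tz": -8,"ax": 0,"ay": 0,"az": 0,"gripper": 0},
    {"tx": 0,"ty": 0,"tz": -11,"ax": 0,"ay": 0,"az": 0,"gripper": 0},
    {"tx": -2,"ty": 0,"tz": -14,"ax": 0,"ay": 0,"az": 0,"gripper": 0},
    {"tx": -4,"ty": 0,"tz": -16,"ax": 0,"ay": 0,"az": 0,"gripper": 0},
  ],
)

```text
clock: 20.45
tool_pos: [0.4221, -0.3387, 0.215]
orientation: [[0.667, -0.668, 0.332], [-0.599, -0.744, -0.296], [0.444, -0.002, -0.896]]
contact_force: [-0.4, 0.0, -0.6]
finger_gap: 0.092
gripper_force: 0.0
```

```bash
python3 - <<'E'
from tgt import *
F,O=face()
for n in ['scene','side','wrist']:
    s=manip.snapshot(n); Q=(cloud(s)-O)@F; g=s['color'].max(2)
    m=(abs(Q[...,0]-.075)<.1)&(abs(Q[...,1])<.06)&(abs(Q[...,2])<.015)&(g<110)&(s['depth']>0)
    k,l,st,_=cv2.connectedComponentsWithStats(m.astype(np.uint8)); i=1+st[1:,4].argmax(); q=Q[l==i]; c=q.mean(0); nn=np.linalg.svd(q-c,full_matrices=False)[2][2]
    print(n,cv2.minAreaRect(q[:,:2].astype(np.float32)*1000),'n',nn,'c',c,len(q),q.min(0),q.max(0))
    if n=='wrist': cv2.imwrite('pics/w7.png',s['color'])
o=manip.get_obs(); print(o['tool_pos'],o['contact_force'],o['finger_gap'])
E
```

```text
scene ((19.333057403564453, 28.422595977783203), (37.17467498779297, 7.716309547424316), 13.447563171386719) n [-0.0677  0.6662 -0.7427] c [0.0176 0.0277 0.0033] 18 [ 0.0022  0.0203 -0.0012] [0.0383 0.0301 0.0077]
side ((79.9249496459961, -0.6573162078857422), (147.02503967285156, 61.313011169433594), 0.10884138196706772) n [0.0073 0.0094 0.9999] c [0.0852 0.001  0.0042] 795 [ 0.0064 -0.0312 -0.0012] [0.1535 0.0301 0.0072]
wrist ((75.40062713623047, 0.5663356781005859), (60.52701187133789, 149.94342041015625), 89.89897918701172) n [0.0012 0.0009 1.    ] c [0.0784 0.0006 0.0031] 12498 [ 0.0005 -0.0298 -0.0014] [0.1504 0.0309 0.0059]
[ 0.4222 -0.3387  0.2144] [-0.1226  0.0272  0.2355] 0.09196482149579698
```

View pics/w7.png

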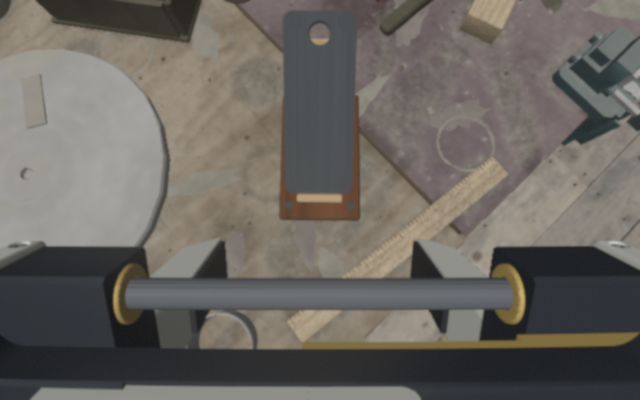

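The template lies centred on the face at (320,100), its lower end at the ledge, (320,195). Measured against the face, its origin is at x≈75 mm, y≈0.6 mm, and it lies flat. Handing in.

```bash
python3 -c "
from rig import manip
print(manip.sign_off())"
```

```text
the job is handed in; nothing more can be done
None
```

The template now lies released on the rest's sloping face, flat, centred to about 1 mm and with its lower end on the ledge; I never touched the cutter or bottle, and I handed the job in at about 20.6 s, with no verdict returned.

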